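# Open the childproof block box

### The job

Open the wooden block box for the children: press the red spring catch down with the fingertips and, while you keep it down, push the lid's wooden bar from behind so that it slides past the catch, then push the lid on until it is fully open. Only press and push, do not grip the bar; let the catch spring back up at the end, draw the hand clear, and leave the toys standing around as they are.

Things in the scene. Friction and masses are not known exactly. Their poses are not given: they have to be found in the camera images.
- block_box: Light wooden block box fixed on the bench, 200 (x) x 270 (y) x 84 mm high, full of coloured blocks. Origin: centre of its underside, z up. Its lid slides along the box's +y to open. A grey catch housing (x 100 to 158, y -150 to -40, top z = 78 mm) is screwed to its +x wall at the -y end. Only the red catch and the lid's bar rise above z = 84 mm.
- lid (a joint): How far the lid is open, m: 0 = shut, 0.12 = fully open at its stop; starts 0 to 0.006 open. An 8 mm plywood panel, 178 x 250 mm, top at z = 79 mm of the box, held in grooves: it can only slide, and stays where it is left (about 2.5 N of drag). Fully open it sticks out 115 mm past the box's +y end. The wooden bar and steel strip are fixed on it.
- lid_push (a point): Point on the rear (-y) upright face of the wooden bar, where its end overhangs the catch: box frame x = 134, y = -94 + opening, z = 114 mm; axes as the box's. The bar, the lid's handle on two posts, lies along the box's x from -100 to +152 mm, z = 104 to 124 mm. Pushing it along +y opens the lid.
- strike: Steel strip 5 mm thick on the whole front (+y) face of the wooden bar; bar and strip are 19 mm through. Its foot (box x = 105 to 117, 8 mm along y, down to z = 87 mm) meets the catch's tooth and stops the lid. A finger bearing on this strip counts as gripping the bar. Origin and axes are the box's, shifted along y by the opening.
- catch (a joint): How far the red spring catch is down, m: 0 = up, 0.0125 = bottomed; 4 N to start, 9 N at the bottom, returns by itself. Below 0.009 it stops the lid when 8 mm open; at 0.009 or more the lid can slide past. From about 14 to 36 mm of opening the foot of the steel strip itself keeps the catch down; beyond 36 mm the catch comes up behind it unless pressed.
- catch_press (a point): Point to press, on the flat ribbed top of the red catch: box frame x = 134, y = -118, z = 100 mm when up; moves down with it; axes as the box's. The pad is 48 mm (x = 104 to 152) by 58 mm (y = -144 to -86); its +y edge lies under the bar, 4 mm below it. A fingertip pressed 9 to 12.5 mm deep behind the bar can go straight on along +y, over tooth and housing.
- catch_tooth (a point): Centre of the top of the catch's tooth, part of the red catch beyond the bar: 14 (x) x 20 (y) mm, box frame x = 111, y = -57, z = 96 mm when up (4 mm lower than the pad); axes as the box's.
- tugboat: Teal and white plastic toy tugboat, 103 x 56 x 62 mm, loose. Origin: under the hull near its middle. To be left alone.
- half_moon: Beechwood half-moon block, 90 x 36 x 45 mm, standing on its flat side, loose. Origin: centre of its underside. To be left alone.
- carriage: Red wooden toy train carriage, 102 x 50 x 62 mm, loose. Origin: centre of its underside. To be left alone.
- marble_jar: Closed glass jar of marbles with a yellow lid, 72 mm across, 106 mm high, loose. Origin: centre of its underside. To be left alone.

How it is judged:
By the outcome, as a careful person would: the job done as asked, in the order asked, and still so for the second after the job is handed in, with the robot touching nothing.
It also fails if it takes over 35 s, if anything falls off the work surface, if the arm or the gripper's body presses on something with over 40 N, if the wrist force passes 120 N, or if a joint passes its speed limit or range.

### The arm

A 6-joint arm with a two-finger parallel gripper is mounted at the origin on the work surface. World frame = base frame: x ahead of the robot, y to its left, z up, the work surface at z = 0. Lengths are in m, angles in degrees, forces in N, time in s.
With the tool pointing down it reaches from about 0.35 to 0.875 m from the base axis. Payload 4.2 kg.
Tool frame: the origin (TCP) lies at the very end of the fingers, on their centre line; the grasp point (between the pads) lies 19 mm behind it; z points along the fingers, y is the line along which they close (so a half turn about z gives the same grasp; the last joint's range is limited). The gripper opens to 87 mm and grips with 3 to 60 N. Pads are 19 mm wide; open, the fingers measure 117 mm over their backs; the gripper's body (75 mm by 190 mm) begins 51 mm behind the grasp point.
Start: joints at [92.166, 22.042, 0.453, 0, -68.411, -14.817], TCP at [0.137, 0.61, 0.223] pointing down, gripper open.
Joint ranges: [-179.83, 179.83], [-69.29, 118.12], [-61.27, 80.66], [-181.25, 117.63], [-171.15, -9.14], [-177.46, 177.46]. Speed limits (degrees/s): [159.86, 159.86, 180, 180, 180, 180].

### API

Orientations are given as a 3x3 rotation matrix whose columns are the frame's x, y, z axes.
In Python, from station import * gives the robot as it stands.
- The arm moves only by the shell command python3 -m pendant 'ROWS'. ROWS is JSON, a list of rows, each an object of numbers: "x", "y", "z": the shift along the world's x, y, z normalised to -1 to 1, where 1 is 250 mm; "rx", "ry", "rz": the turn, a rotation vector about the world's x, y, z normalised to -1 to 1, where 1 is 180 degrees; "claw": the opening, from 0 (shut) to 1 (fully open). A call has exactly 8 rows; each row is the pose to reach, as a shift and turn from the pose commanded when the call began, turning the shorter way round; what a row does not reach only later rows make up. A row lasts 1/8 s, in which the tool goes at most 62.5 mm and 10.7 degrees, less where a joint would pass 70% of its speed; a pose out of reach is approached as far as the arm can. A call with a number of a shift or a turn outside -1 to 1 is refused whole. A call with a gripper value outside its range is refused whole. The fingers move at their own pace and stop on an object; the grip force is fixed at half the most. Time passes only in rows, so rows that repeat a pose let the fingers close, or fill a call up. It gives the time, the measured TCP pose, the force, the opening and the grip force at its end, in the units of the state.
- sense(): the state, without advancing time (a new reading comes with each control period).
- capture(name): name is "side" or "top"; returns a dict with "color" (420x560x3 uint8, red, green, blue), "mtx" (3x3 intrinsics, pixels), "world_to_cam" (4x4, takes a point from world to camera coordinates). Camera axes: x right, y up, looking along -z (the intrinsics and any distortion apply to the point x, -y, -z); pixel columns grow to the right and rows downward; lengths in m; the calibration is good to about 2 mm. A picture is of the moment at which its call begins. There is no depth.
- finish_job(): hands the job in; it is judged then, once.
Trained networks look in a picture, given as the dict that the camera call returned (one of the last four; its "shot" number tells which), for a name from the list of things; names that differ only in an ending like _2 or _b are one class to them, and where a whole thing is asked for, a point or a joint stands for the part that bears it (a point fixed in the world has none). Each returns a list of dicts, best first, with "conf" (0 to 1); they miss things now and then, are a little off and sometimes report something else, mostly with a low value. They report only what shows in the picture. A call takes as long as a camera call.
- search_frame(picture, label): "centre" ([column, row] in pixels, amid what is visible of it).
- regions_of(picture, label): "region" (420x560 bool, what is visible of it) and "centre" ([column, row] in pixels, amid what is visible of it).
The state is a dict: "time_s": time; "joints": joint angles; "joint_velocities": joint speeds; "effort": joint torques, N m; "tcp_pos": TCP position; "ee_rot": TCP orientation; "wrist_force": force on the tool from outside, world axes, zero at the start; "moment": the same for the moment, N m; "gripper_width": opening from 0.0 (shut) to 1.0 (fully open); "gripper_force": force on a finger pad.
Only numpy, scipy, OpenCV 4.12 (cv2) and the standard library are available. Lean on these libraries where they do the work, as an engineer would, in place of code of your own. Each camera call takes 0.05 s, during which the arm holds its last target. There are 200 camera calls.

## Working session

There is one attempt and no reset: what is moved stays moved. The work goes in short steps, Python scripts to look and compute and a shell command to move; the robot and the scene stay as the last step left them, time stands still between calls to the robot, and variables do not carry over. Pictures are saved under pics/ and viewed, at most 10 in all, crops included, and the job is handed in when it is done.

```bash
mkdir -p pics; python3 - <<'E'
from station import *
import cv2,numpy as np,pickle
s=sense();print(s['time_s'],s['tcp_pos'],np.round(s['ee_rot'],3).tolist(),s['gripper_width'])
d={}
for n in('top','side'):
    p=capture(n);d[n]=p;cv2.imwrite(f'pics/{n}0.png',p['color'][:,:,::-1])
    print(n,p['mtx'],np.round(p['world_to_cam'],3).tolist())
    for l in('block_box','lid_push','catch_press','strike','tugboat','half_moon','carriage','marble_jar'):
        r=regions_of(p,l); print(n,l,[(np.round(q['centre']),round(q['conf'],2),int(q['region'].sum())) for q in r[:2]])
        d[n,l]=r[:2]
pickle.dump(d,open('d.pkl','wb'))
E
```

```text
0.0 [0.13671576 0.60924768 0.22146519] [[0.976, -0.219, -0.0], [-0.219, -0.976, -0.002], [0.0, 0.002, -1.0]] 0.9961147598138376
top [[504.37809606   0.         286.92858064]
 [  0.         504.37809606 218.32409897]
 [  0.           0.           1.        ]] [[0.014, -1.0, 0.005, -0.015], [0.987, 0.014, 0.16, -0.591], [-0.16, 0.003, 0.987, -1.308], [0.0, 0.0, 0.0, 1.0]]
top block_box [(array([305., 268.]), 0.59, 9117)]
top lid_push [(array([299., 272.]), 0.88, 6227)]
top catch_press [(array([351., 231.]), 0.73, 445)]
top strike [(array([326., 269.]), 0.68, 263)]
top tugboat [(array([262., 173.]), 0.81, 758)]
top half_moon [(array([366., 195.]), 0.76, 506), (array([303., 269.]), 0.21, 8963)]
top carriage [(array([313., 174.]), 0.75, 634)]
top marble_jar [(array([387., 293.]), 0.97, 786)]
side [[421.12302292   0.         277.520819  ]
 [  0.         421.12302292 205.09803905]
 [  0.           0.           1.        ]] [[-0.93, -0.367, -0.007, 0.548], [0.28, -0.721, 0.634, -0.205], [-0.238, 0.588, 0.773, -0.829], [0.0, 0.0, 0.0, 1.0]]
side block_box [(array([317., 144.]), 0.72, 218)]
side lid_push [(array([348., 209.]), 0.9, 8057), (array([321., 145.]), 0.5, 290)]
side catch_press [(array([314., 144.]), 0.59, 218)]
side strike [(array([355., 173.]), 0.67, 1008), (array([346., 208.]), 0.21, 8054)]
side tugboat [(array([208., 228.]), 0.65, 1136), (array([345., 207.]), 0.63, 7933)]
side half_moon [(array([284., 144.]), 0.81, 670)]
side carriage [(array([239., 173.]), 0.74, 920), (array([321., 148.]), 0.65, 360)]
side marble_jar [(array([389., 149.]), 0.58, 1275)]
```

```bash
ls; ls pics
```

```text
d.pkl
pics
side0.png
top0.png
```

View pics/top0.png

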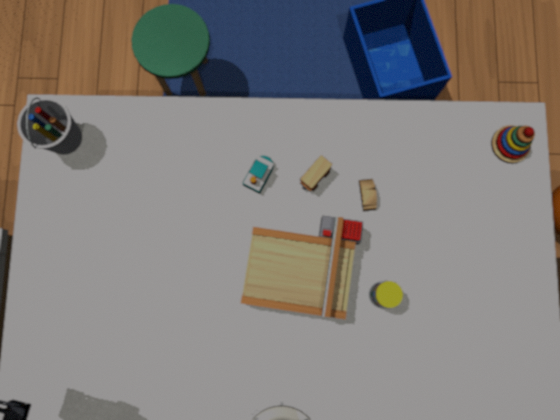

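View pics/side0.png

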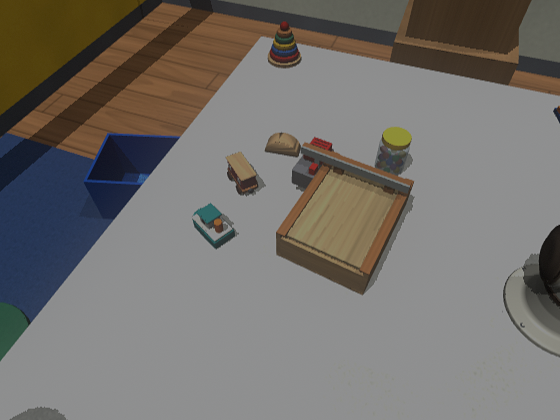

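The top view shows the box centred near (300,272), its bar running from (340,220) to (330,316), and the red catch at (351,231). Box x points up in the picture and the lid opens to the left. The side view agrees: catch near (320,147), bar from (305,152) to (410,187). Next I'll enlarge both to pick corner points.

```bash
python3 - <<'E'
import cv2,numpy as np
def crop(f,o,x0,y0,w,h,k):
    a=cv2.imread(f)[y0:y0+h,x0:x0+w]; a=cv2.convertScaleAbs(a,alpha=1.5)
    cv2.imwrite(o,cv2.resize(a,None,fx=k,fy=k,interpolation=cv2.INTER_CUBIC))
crop('pics/top0.png','pics/tc.png',235,200,135,125,5)  # ->675x625
crop('pics/top0.png','pics/tc.png',235,205,135,118,5)
crop('pics/side0.png','pics/sc.png',265,130,160,118*1+35,3.9) if 0 else crop('pics/side0.png','pics/sc.png',265,130,160,150,4)
E
```

```text
(no output)
```

View pics/tc.png

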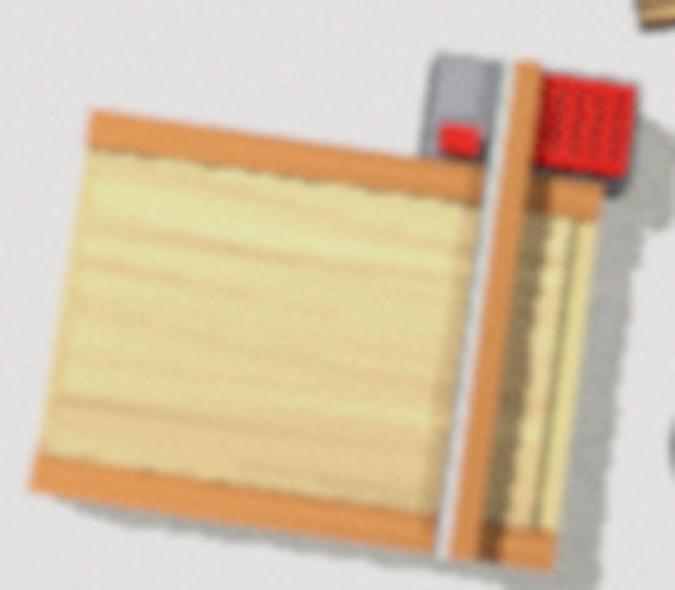

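View pics/sc.png

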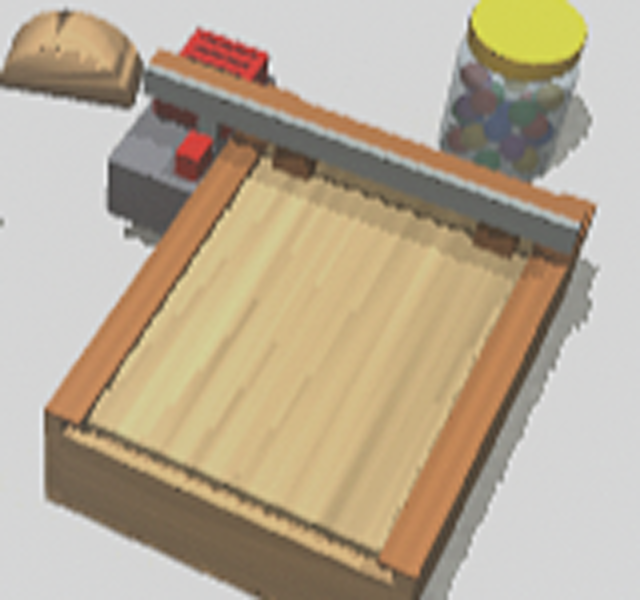

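The crops give clear corners: box top (91,110), (30,490), (603,220) and (555,570), bar ends (541,64) and (478,562), and pad corners (637,84) and (630,178) in the top crop, with the matching ones in the side crop. Next I'll fit x, y, yaw and opening.

```bash
cat > fit.py <<'E'
import numpy as np
def proj(p,P):
    P=np.atleast_2d(P); c=P@p['world_to_cam'][:3,:3].T+p['world_to_cam'][:3,3]
    q=np.c_[c[:,0],-c[:,1],-c[:,2]]@p['mtx'].T; return q[:,:2]/q[:,2:]
def at(p,uv,z):
    "point on height z seen at pixel"
    R=p['world_to_cam'][:3,:3]; t=p['world_to_cam'][:3,3]
    q=np.linalg.solve(p['mtx'],[*uv,1]); d=R.T@(q*[1,-1,-1]); o=-R.T@t
    return o+d*(z-o[2])/d[2]
def world(v,P):
    c,s=np.cos(v[2]),np.sin(v[2]); P=np.atleast_2d(P)/1000.
    return np.c_[v[0]+c*P[:,0]-s*P[:,1],v[1]+s*P[:,0]+c*P[:,1],P[:,2]]
E
python3 - <<'E'
import pickle,numpy as np
from scipy.optimize import least_squares
from fit import *
d=pickle.load(open('d.pkl','rb')); print([k for k in d['top']])
T=[(100,135,84,0,91,110),(-100,135,84,0,30,490),(100,-135,84,0,603,220),(-100,-135,84,0,555,570),(152,-94,124,1,541,64),(-100,-94,124,1,478,562),(152,-75,124,1,502,62),(-100,-75,124,1,436,557),(152,-144,100,0,637,84),(104,-144,100,0,630,178)]
S=[(100,135,84,0,46,411),(-100,135,84,0,412,577),(100,135,0,0,47,500),(152,-75,124,1,147,68),(152,-94,124,1,160,52),(-100,-94,124,1,596,207),(-100,-75,124,1,582,224),(152,-144,100,0,196,28),(104,-144,100,0,270,62)]
T,S=np.array(T,float),np.array(S,float)
T[:,4:]=T[:,4:]/5+[235,205]-.4; S[:,4:]=S[:,4:]/4+[265,130]-.375
def res(v,A,p):
    P=A[:,:3].copy();P[:,1]+=A[:,3]*v[3]*1000
    return (proj(p,world(v,P))-A[:,4:])
for nm,f in(('top',lambda v:res(v,T,d['top']).ravel()),('side',lambda v:res(v,S,d['side']).ravel()),('both',lambda v:np.r_[res(v,T,d['top']).ravel(),res(v,S,d['side']).ravel()])):
    r=least_squares(f,[.5,0,-.1,0],loss='soft_l1'); print(nm,np.round(r.x,4),np.degrees(r.x[2]),np.sqrt(np.mean(r.fun**2)))
v=r.x;print(np.round(res(v,T,d['top']),1).tolist(),np.round(res(v,S,d['side']),1).tolist())
np.save('v.npy',v)
print('press',world(v,[[134,-118,100],[134,-94+v[3]*1000,114],[111,-57,96],[0,135,84],[134,0,114],[0,0,0]]))
for l,z in(('tugboat',.03),('half_moon',.03),('carriage',.04),('marble_jar',.08)):
    for n in('top','side'):
        if d[n,l]: print(l,n,np.round(at(d[n],d[n,l][0]['centre'],z),3))
E
```

```text
['color', 'mtx', 'world_to_cam', 'shot']
top [ 0.445  -0.0381 -0.1344  0.0035] -7.700060096138381 1.5855070507034372
side [ 0.4429 -0.0375 -0.1342 -0.    ] -7.691777229618579 0.7920392738734762
both [ 0.4438 -0.0379 -0.1341  0.0023] -7.680995484389269 1.2972679216324507
[[-0.1, 0.4], [-0.3, 1.4], [0.2, -6.4], [-0.1, 1.3], [0.5, 0.4], [-0.2, 0.9], [0.9, -0.3], [0.6, 0.7], [0.3, 0.8], [-0.6, 0.3]] [[-0.7, -0.3], [1.1, 0.4], [-0.5, 0.1], [-1.0, 0.3], [-0.4, -0.7], [-1.8, -0.1], [-1.1, 1.6], [0.1, -0.2], [-0.1, -2.1]]
press [[ 0.56078952 -0.17276965  0.1       ]
 [ 0.56429916 -0.14674685  0.114     ]
 [ 0.546149   -0.10924285  0.096     ]
 [ 0.46180717  0.09587043  0.084     ]
 [ 0.57656111 -0.0558284   0.114     ]
 [ 0.44376341 -0.0379183   0.        ]]
tugboat top [0.72  0.064 0.03 ]
tugboat side [0.717 0.09  0.03 ]
half_moon top [ 0.662 -0.222  0.03 ]
half_moon side [ 0.658 -0.221  0.03 ]
carriage top [ 0.717 -0.077  0.04 ]
carriage side [ 0.72  -0.077  0.04 ]
marble_jar top [ 0.395 -0.267  0.08 ]
marble_jar side [ 0.399 -0.246  0.08 ]
```

The fit is consistent, apart from one misread corner. The box is at (0.444, -0.038) with yaw -7.7°, and the press point is at (0.561, -0.173). I'll close the fingers and turn them 5° so they line up with the box's y, then carry the hand over at z 0.22.

```bash
python3 -m pendant '[{"x":0.06,"y":-0.11,"rz":0.0275,"claw":0},{"x":0.12,"y":-0.22,"rz":0.0275,"claw":0},{"x":0.18,"y":-0.33,"rz":0.0275,"claw":0},{"x":0.24,"y":-0.44,"rz":0.0275,"claw":0},{"x":0.30,"y":-0.55,"rz":0.0275,"claw":0},{"x":0.36,"y":-0.66,"rz":0.0275,"claw":0},{"x":0.42,"y":-0.77,"rz":0.0275,"claw":0},{"x":0.42,"y":-0.8,"rz":0.0275,"claw":0}]'
python3 -m pendant '[{"x":0.06,"y":-0.11,"claw":0},{"x":0.12,"y":-0.22,"claw":0},{"x":0.18,"y":-0.33,"claw":0},{"x":0.24,"y":-0.44,"claw":0},{"x":0.30,"y":-0.55,"claw":0},{"x":0.36,"y":-0.66,"claw":0},{"x":0.42,"y":-0.77,"claw":0},{"x":0.42,"y":-0.8,"claw":0}]'
python3 -m pendant '[{"x":0.06,"y":-0.11,"claw":0},{"x":0.12,"y":-0.22,"claw":0},{"x":0.18,"y":-0.33,"claw":0},{"x":0.24,"y":-0.44,"claw":0},{"x":0.30,"y":-0.55,"claw":0},{"x":0.36,"y":-0.66,"claw":0},{"x":0.42,"y":-0.77,"claw":0},{"x":0.42,"y":-0.8,"claw":0}]'
python3 -m pendant '[{"x":0.06,"y":-0.11,"claw":0},{"x":0.12,"y":-0.22,"claw":0},{"x":0.18,"y":-0.33,"claw":0},{"x":0.24,"y":-0.44,"claw":0},{"x":0.30,"y":-0.55,"claw":0},{"x":0.36,"y":-0.66,"claw":0},{"x":0.42,"y":-0.73,"claw":0},{"x":0.43,"y":-0.73,"claw":0}]'
```

```text
$[0]: bad value
$[0]: bad value
$[0]: bad value
$[0]: bad value
```

```bash
python3 -m pendant '[{"x":0.06,"y":-0.11,"z":0,"rx":0,"ry":0,"rz":0.0275,"claw":0},{"x":0.12,"y":-0.22,"z":0,"rx":0,"ry":0,"rz":0.0275,"claw":0},{"x":0.18,"y":-0.33,"z":0,"rx":0,"ry":0,"rz":0.0275,"claw":0},{"x":0.24,"y":-0.44,"z":0,"rx":0,"ry":0,"rz":0.0275,"claw":0},{"x":0.30,"y":-0.55,"z":0,"rx":0,"ry":0,"rz":0.0275,"claw":0},{"x":0.36,"y":-0.66,"z":0,"rx":0,"ry":0,"rz":0.0275,"claw":0},{"x":0.42,"y":-0.77,"z":0,"rx":0,"ry":0,"rz":0.0275,"claw":0},{"x":0.42,"y":-0.8,"z":0,"rx":0,"ry":0,"rz":0.0275,"claw":0}]'
```

```text
time_s: 1.9
tcp_pos: [0.2424, 0.4085, 0.2228]
ee_rot: [[0.991, -0.136, 0.0], [-0.136, -0.991, 0.0], [0.0, -0.0, -1.0]]
wrist_force: [-0.3, 0.9, 0.1]
gripper_width: 0.173
gripper_force: 0.0
```

```bash
for i in 1 2 ; do :; done; python3 -m pendant '[{"x":0.06,"y":-0.11,"z":0,"rx":0,"ry":0,"rz":0,"claw":0},{"x":0.12,"y":-0.22,"z":0,"rx":0,"ry":0,"rz":0,"claw":0},{"x":0.18,"y":-0.33,"z":0,"rx":0,"ry":0,"rz":0,"claw":0},{"x":0.24,"y":-0.44,"z":0,"rx":0,"ry":0,"rz":0,"claw":0},{"x":0.30,"y":-0.55,"z":0,"rx":0,"ry":0,"rz":0,"claw":0},{"x":0.36,"y":-0.66,"z":0,"rx":0,"ry":0,"rz":0,"claw":0},{"x":0.42,"y":-0.75,"z":0,"rx":0,"ry":0,"rz":0,"claw":0},{"x":0.45,"y":-0.8,"z":0,"rx":0,"ry":0,"rz":0,"claw":0}]'
python3 -m pendant '[{"x":0.06,"y":-0.11,"z":0,"rx":0,"ry":0,"rz":0,"claw":0},{"x":0.12,"y":-0.22,"z":0,"rx":0,"ry":0,"rz":0,"claw":0},{"x":0.18,"y":-0.33,"z":0,"rx":0,"ry":0,"rz":0,"claw":0},{"x":0.24,"y":-0.44,"z":0,"rx":0,"ry":0,"rz":0,"claw":0},{"x":0.30,"y":-0.55,"z":0,"rx":0,"ry":0,"rz":0,"claw":0},{"x":0.36,"y":-0.66,"z":0,"rx":0,"ry":0,"rz":0,"claw":0},{"x":0.42,"y":-0.75,"z":0,"rx":0,"ry":0,"rz":0,"claw":0},{"x":0.45,"y":-0.8,"z":0,"rx":0,"ry":0,"rz":0,"claw":0}]'
python3 -m pendant '[{"x":0.06,"y":-0.11,"z":0,"rx":0,"ry":0,"rz":0,"claw":0},{"x":0.12,"y":-0.22,"z":0,"rx":0,"ry":0,"rz":0,"claw":0},{"x":0.18,"y":-0.33,"z":0,"rx":0,"ry":0,"rz":0,"claw":0},{"x":0.24,"y":-0.44,"z":0,"rx":0,"ry":0,"rz":0,"claw":0},{"x":0.30,"y":-0.55,"z":0,"rx":0,"ry":0,"rz":0,"claw":0},{"x":0.36,"y":-0.66,"z":-0.1,"rx":0,"ry":0,"rz":0,"claw":0},{"x":0.37,"y":-0.73,"z":-0.2,"rx":0,"ry":0,"rz":0,"claw":0},{"x":0.37,"y":-0.73,"z":-0.3,"rx":0,"ry":0,"rz":0,"claw":0}]'
```

```text
time_s: 2.9
tcp_pos: [0.3549, 0.2095, 0.2227]
ee_rot: [[0.991, -0.135, 0.0], [-0.135, -0.991, 0.0], [0.0, -0.001, -1.0]]
wrist_force: [-0.6, 0.1, -0.1]
gripper_width: 0.002
gripper_force: 0.0
time_s: 3.9
tcp_pos: [0.4676, 0.0094, 0.2224]
ee_rot: [[0.991, -0.135, -0.0], [-0.135, -0.991, 0.0], [-0.0, -0.0, -1.0]]
wrist_force: [0.7, 0.4, 0.5]
gripper_width: 0.006
gripper_force: 0.0
time_s: 4.9
tcp_pos: [0.5597, -0.1732, 0.1463]
ee_rot: [[0.991, -0.135, -0.0], [-0.135, -0.991, 0.0], [-0.0, -0.0, -1.0]]
wrist_force: [0.2, 0.3, -0.1]
gripper_width: 0.004
gripper_force: 0.0
```

```bash
python3 - <<'E'
from station import *
from fit import *
import cv2
s=sense(); v=np.load('v.npy'); out=[]
for n,(x0,y0) in(('side',(265,95)),('top',(300,190))):
    p=capture(n); im=cv2.convertScaleAbs(p['color'][:,:,::-1],alpha=1.4)
    a=cv2.resize(im[y0:y0+80,x0:x0+80],None,fx=5,fy=5,interpolation=cv2.INTER_CUBIC)
    for P,c in((s['tcp_pos'],(255,0,255)),(world(v,[[134,-118,100]])[0],(255,255,0)),(world(v,[[134,-94+v[3]*1000,124]])[0],(0,255,0))):
        u=(proj(p,P)[0]-[x0,y0])*5+2; cv2.circle(a,tuple(int(k) for k in u),4,c,1)
    out.append(a)
cv2.imwrite('pics/a1.png',np.hstack(out))
E
```

```text
(no output)
```

View pics/a1.png

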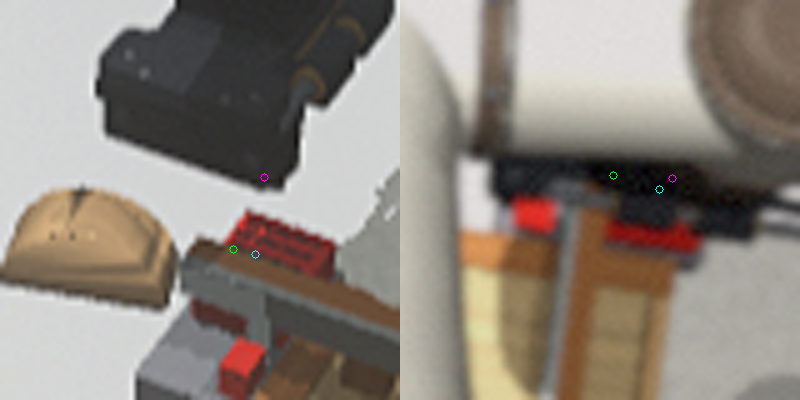

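The side view shows the hand above the red pad, behind the bar at (180–400, 240–300). The projected press point (255,254) and bar edge (233,249) land where they should. The fingers themselves are hidden by the gripper body, so I'll go down watching the force.

```bash
python3 -m pendant '[{"x":0,"y":0,"z":-0.04,"rx":0,"ry":0,"rz":0,"claw":0},{"x":0,"y":0,"z":-0.08,"rx":0,"ry":0,"rz":0,"claw":0},{"x":0,"y":0,"z":-0.12,"rx":0,"ry":0,"rz":0,"claw":0},{"x":0,"y":0,"z":-0.15,"rx":0,"ry":0,"rz":0,"claw":0},{"x":0,"y":0,"z":-0.17,"rx":0,"ry":0,"rz":0,"claw":0},{"x":0,"y":0,"z":-0.19,"rx":0,"ry":0,"rz":0,"claw":0},{"x":0,"y":0,"z":-0.2,"rx":0,"ry":0,"rz":0,"claw":0},{"x":0,"y":0,"z":-0.2,"rx":0,"ry":0,"rz":0,"claw":0}]'
```

```text
time_s: 6.0
tcp_pos: [0.5595, -0.1728, 0.0982]
ee_rot: [[0.991, -0.134, 0.001], [-0.134, -0.991, -0.0], [0.001, 0.0, -1.0]]
wrist_force: [-1.5, 0.6, 4.7]
gripper_width: 0.01
gripper_force: 2.2
```

At z 0.098 the force is 4.7 N, which means the pad is about 2 mm down, as expected. Pressing on to about 11 mm.

```bash
python3 -m pendant '[{"x":0,"y":0,"z":-0.008,"rx":0,"ry":0,"rz":0,"claw":0},{"x":0,"y":0,"z":-0.016,"rx":0,"ry":0,"rz":0,"claw":0},{"x":0,"y":0,"z":-0.024,"rx":0,"ry":0,"rz":0,"claw":0},{"x":0,"y":0,"z":-0.032,"rx":0,"ry":0,"rz":0,"claw":0},{"x":0,"y":0,"z":-0.036,"rx":0,"ry":0,"rz":0,"claw":0},{"x":0,"y":0,"z":-0.036,"rx":0,"ry":0,"rz":0,"claw":0},{"x":0,"y":0,"z":-0.036,"rx":0,"ry":0,"rz":0,"claw":0},{"x":0,"y":0,"z":-0.036,"rx":0,"ry":0,"rz":0,"claw":0}]'
```

```text
time_s: 7.0
tcp_pos: [0.5596, -0.1728, 0.0896]
ee_rot: [[0.991, -0.134, 0.001], [-0.134, -0.991, -0.0], [0.001, 0.0, -1.0]]
wrist_force: [-1.7, 1.1, 7.8]
gripper_width: 0.005
gripper_force: 3.9
```

```bash
python3 -m pendant '[{"x":0,"y":0,"z":-0.005,"rx":0,"ry":0,"rz":0,"claw":0},{"x":0,"y":0,"z":-0.005,"rx":0,"ry":0,"rz":0,"claw":0},{"x":0.003,"y":0.02,"z":-0.005,"rx":0,"ry":0,"rz":0,"claw":0},{"x":0.006,"y":0.04,"z":-0.005,"rx":0,"ry":0,"rz":0,"claw":0},{"x":0.008,"y":0.06,"z":-0.005,"rx":0,"ry":0,"rz":0,"claw":0},{"x":0.009,"y":0.07,"z":-0.005,"rx":0,"ry":0,"rz":0,"claw":0},{"x":0.01,"y":0.077,"z":-0.005,"rx":0,"ry":0,"rz":0,"claw":0},{"x":0.01,"y":0.077,"z":-0.005,"rx":0,"ry":0,"rz":0,"claw":0}]'
```

```text
time_s: 8.0
tcp_pos: [0.5633, -0.1555, 0.0892]
ee_rot: [[0.991, -0.133, 0.003], [-0.133, -0.991, -0.003], [0.004, 0.003, -1.0]]
wrist_force: [-1.2, -7.1, 7.4]
gripper_width: 0.006
gripper_force: 4.7
```

The side force is 7 N near 8 mm of opening, so the foot may be touching the tooth. I'll press slightly deeper before pushing on.

```bash
python3 -m pendant '[{"x":-0.001,"y":-0.006,"z":-0.004,"rx":0,"ry":0,"rz":0,"claw":0},{"x":-0.001,"y":-0.008,"z":-0.008,"rx":0,"ry":0,"rz":0,"claw":0},{"x":-0.001,"y":-0.008,"z":-0.008,"rx":0,"ry":0,"rz":0,"claw":0},{"x":0,"y":0,"z":-0.008,"rx":0,"ry":0,"rz":0,"claw":0},{"x":0.001,"y":0.008,"z":-0.008,"rx":0,"ry":0,"rz":0,"claw":0},{"x":0.002,"y":0.014,"z":-0.008,"rx":0,"ry":0,"rz":0,"claw":0},{"x":0.003,"y":0.02,"z":-0.008,"rx":0,"ry":0,"rz":0,"claw":0},{"x":0.003,"y":0.02,"z":-0.008,"rx":0,"ry":0,"rz":0,"claw":0}]'
```

```text
time_s: 9.0
tcp_pos: [0.5638, -0.1515, 0.0877]
ee_rot: [[0.991, -0.133, 0.003], [-0.133, -0.991, -0.005], [0.004, 0.004, -1.0]]
wrist_force: [-1.9, -9.2, 9.4]
gripper_width: 0.006
gripper_force: 6.1
```

```bash
python3 -m pendant '[{"x":0.001,"y":0.006,"z":0,"rx":0,"ry":0,"rz":0,"claw":0},{"x":0.002,"y":0.012,"z":0,"rx":0,"ry":0,"rz":0,"claw":0},{"x":0.003,"y":0.018,"z":0,"rx":0,"ry":0,"rz":0,"claw":0},{"x":0.003,"y":0.024,"z":0,"rx":0,"ry":0,"rz":0,"claw":0},{"x":0.004,"y":0.03,"z":0,"rx":0,"ry":0,"rz":0,"claw":0},{"x":0.005,"y":0.036,"z":0,"rx":0,"ry":0,"rz":0,"claw":0},{"x":0.005,"y":0.036,"z":0,"rx":0,"ry":0,"rz":0,"claw":0},{"x":0.005,"y":0.036,"z":0,"rx":0,"ry":0,"rz":0,"claw":0}]'
```

```text
time_s: 10.0
tcp_pos: [0.565, -0.1425, 0.0877]
ee_rot: [[0.991, -0.133, 0.003], [-0.133, -0.991, -0.004], [0.004, 0.004, -1.0]]
wrist_force: [-2.7, -10.3, 9.8]
gripper_width: 0.008
gripper_force: 5.9
```

The lid slid 9 mm at a steady force, so it is past the catch at about 21 mm of opening. Keeping the same line.

```bash
python3 -m pendant '[{"x":0.002,"y":0.016,"z":0,"rx":0,"ry":0,"rz":0,"claw":0},{"x":0.004,"y":0.032,"z":0,"rx":0,"ry":0,"rz":0,"claw":0},{"x":0.006,"y":0.048,"z":0,"rx":0,"ry":0,"rz":0,"claw":0},{"x":0.009,"y":0.064,"z":0.003,"rx":0,"ry":0,"rz":0,"claw":0},{"x":0.011,"y":0.08,"z":0.005,"rx":0,"ry":0,"rz":0,"claw":0},{"x":0.013,"y":0.096,"z":0.01,"rx":0,"ry":0,"rz":0,"claw":0},{"x":0.015,"y":0.112,"z":0.012,"rx":0,"ry":0,"rz":0,"claw":0},{"x":0.015,"y":0.112,"z":0.012,"rx":0,"ry":0,"rz":0,"claw":0}]'
```

```text
time_s: 11.0
tcp_pos: [0.567, -0.1107, 0.0877]
ee_rot: [[0.991, -0.134, -0.002], [-0.134, -0.991, 0.001], [-0.002, -0.0, -1.0]]
wrist_force: [0.1, -0.4, -0.6]
gripper_width: 0.004
gripper_force: 0.1
```

The finger has left the pad and the opening is about 53 mm. Pushing on to about 112 mm.

```bash
python3 -m pendant '[{"x":0.004,"y":0.03,"z":0.008,"rx":0,"ry":0,"rz":0,"claw":0},{"x":0.009,"y":0.065,"z":0.016,"rx":0,"ry":0,"rz":0,"claw":0},{"x":0.014,"y":0.1,"z":0.016,"rx":0,"ry":0,"rz":0,"claw":0},{"x":0.018,"y":0.135,"z":0.016,"rx":0,"ry":0,"rz":0,"claw":0},{"x":0.023,"y":0.17,"z":0.016,"rx":0,"ry":0,"rz":0,"claw":0},{"x":0.027,"y":0.2,"z":0.016,"rx":0,"ry":0,"rz":0,"claw":0},{"x":0.03,"y":0.22,"z":0.016,"rx":0,"ry":0,"rz":0,"claw":0},{"x":0.031,"y":0.23,"z":0.016,"rx":0,"ry":0,"rz":0,"claw":0}]'
python3 -m pendant '[{"x":0.001,"y":0.007,"z":0,"rx":0,"ry":0,"rz":0,"claw":0},{"x":0.002,"y":0.014,"z":0,"rx":0,"ry":0,"rz":0,"claw":0},{"x":0.003,"y":0.02,"z":0,"rx":0,"ry":0,"rz":0,"claw":0},{"x":0.003,"y":0.025,"z":0,"rx":0,"ry":0,"rz":0,"claw":0},{"x":0.004,"y":0.03,"z":0,"rx":0,"ry":0,"rz":0,"claw":0},{"x":0.004,"y":0.034,"z":0,"rx":0,"ry":0,"rz":0,"claw":0},{"x":0.004,"y":0.034,"z":0,"rx":0,"ry":0,"rz":0,"claw":0},{"x":0.004,"y":0.034,"z":0,"rx":0,"ry":0,"rz":0,"claw":0}]'
```

```text
time_s: 12.0
tcp_pos: [0.5755, -0.0535, 0.0923]
ee_rot: [[0.991, -0.134, 0.0], [-0.134, -0.991, 0.0], [0.0, -0.0, -1.0]]
wrist_force: [-1.8, -2.5, -0.7]
gripper_width: 0.007
gripper_force: 1.2
time_s: 13.0
tcp_pos: [0.5766, -0.0453, 0.0924]
ee_rot: [[0.991, -0.134, 0.001], [-0.134, -0.991, 0.0], [0.001, -0.0, -1.0]]
wrist_force: [-0.1, -1.8, -1.3]
gripper_width: 0.007
gripper_force: 0.7
```

```bash
python3 -m pendant '[{"x":0,"y":0.003,"z":0,"rx":0,"ry":0,"rz":0,"claw":0},{"x":0.001,"y":0.006,"z":0,"rx":0,"ry":0,"rz":0,"claw":0},{"x":0.001,"y":0.009,"z":0,"rx":0,"ry":0,"rz":0,"claw":0},{"x":0.002,"y":0.012,"z":0,"rx":0,"ry":0,"rz":0,"claw":0},{"x":0.002,"y":0.015,"z":0,"rx":0,"ry":0,"rz":0,"claw":0},{"x":0.002,"y":0.015,"z":0,"rx":0,"ry":0,"rz":0,"claw":0},{"x":0.002,"y":0.015,"z":0,"rx":0,"ry":0,"rz":0,"claw":0},{"x":0.002,"y":0.015,"z":0,"rx":0,"ry":0,"rz":0,"claw":0}]'
```

```text
time_s: 14.0
tcp_pos: [0.577, -0.0416, 0.0924]
ee_rot: [[0.991, -0.134, 0.0], [-0.134, -0.991, 0.0], [0.0, -0.0, -1.0]]
wrist_force: [-0.4, -2.2, -0.5]
gripper_width: 0.009
gripper_force: 0.8
```

```bash
python3 -m pendant '[{"x":0,"y":0.003,"z":0,"rx":0,"ry":0,"rz":0,"claw":0},{"x":0.001,"y":0.006,"z":0,"rx":0,"ry":0,"rz":0,"claw":0},{"x":0.001,"y":0.009,"z":0,"rx":0,"ry":0,"rz":0,"claw":0},{"x":0.002,"y":0.012,"z":0,"rx":0,"ry":0,"rz":0,"claw":0},{"x":0.002,"y":0.015,"z":0,"rx":0,"ry":0,"rz":0,"claw":0},{"x":0.002,"y":0.015,"z":0,"rx":0,"ry":0,"rz":0,"claw":0},{"x":0.002,"y":0.015,"z":0,"rx":0,"ry":0,"rz":0,"claw":0},{"x":0.002,"y":0.015,"z":0,"rx":0,"ry":0,"rz":0,"claw":0}]'
```

```text
time_s: 15.0
tcp_pos: [0.5769, -0.0411, 0.0924]
ee_rot: [[0.991, -0.135, -0.002], [-0.135, -0.991, -0.004], [-0.001, 0.004, -1.0]]
wrist_force: [1.3, -13.9, -1.0]
gripper_width: 0.002
gripper_force: 6.5
```

At 13.9 N with no further movement, the lid is on its stop. Drawing back along -y, then straight up.

```bash
python3 -m pendant '[{"x":-0.006,"y":-0.04,"z":0,"rx":0,"ry":0,"rz":0,"claw":0},{"x":-0.01,"y":-0.07,"z":0,"rx":0,"ry":0,"rz":0,"claw":0},{"x":-0.01,"y":-0.07,"z":0.1,"rx":0,"ry":0,"rz":0,"claw":0},{"x":-0.01,"y":-0.07,"z":0.2,"rx":0,"ry":0,"rz":0,"claw":0},{"x":-0.01,"y":-0.07,"z":0.35,"rx":0,"ry":0,"rz":0,"claw":0},{"x":-0.01,"y":-0.07,"z":0.5,"rx":0,"ry":0,"rz":0,"claw":0},{"x":-0.01,"y":-0.07,"z":0.65,"rx":0,"ry":0,"rz":0,"claw":0},{"x":-0.01,"y":-0.07,"z":0.7,"rx":0,"ry":0,"rz":0,"claw":0}]'
python3 -m pendant '[{"x":-0.05,"y":0.2,"z":0,"rx":0,"ry":0,"rz":0,"claw":0},{"x":-0.1,"y":0.4,"z":0,"rx":0,"ry":0,"rz":0,"claw":0},{"x":-0.15,"y":0.6,"z":0,"rx":0,"ry":0,"rz":0,"claw":0},{"x":-0.2,"y":0.8,"z":0,"rx":0,"ry":0,"rz":0,"claw":0},{"x":-0.2,"y":0.95,"z":0,"rx":0,"ry":0,"rz":0,"claw":0},{"x":-0.2,"y":1,"z":0,"rx":0,"ry":0,"rz":0,"claw":0},{"x":-0.2,"y":1,"z":0,"rx":0,"ry":0,"rz":0,"claw":0},{"x":-0.2,"y":1,"z":0,"rx":0,"ry":0,"rz":0,"claw":0}]'
python3 - <<'E'
from station import *
from fit import *
import cv2,pickle
s=sense();print(s['time_s'],s['tcp_pos'],s['wrist_force']); v=np.load('v.npy'); out=[]
d=pickle.load(open('d.pkl','rb'))
for n,(x0,y0) in(('side',(190,90)),('top',(220,140))):
    p=capture(n); im=cv2.convertScaleAbs(p['color'][:,:,::-1],alpha=1.4)
    a=cv2.resize(im[y0:y0+200,x0:x0+200],None,fx=2,fy=2,interpolation=cv2.INTER_CUBIC)
    for P in world(v,[[152,26,124],[152,45,124],[152,-144,100],[104,-144,100]]):
        u=(proj(p,P)[0]-[x0,y0])*2+.5; cv2.circle(a,tuple(int(k) for k in u),3,(255,0,255),1)
    out.append(a)
    for l in('tugboat','half_moon','carriage','marble_jar'):
        r=regions_of(p,l); print(n,l,[(np.round(q['centre']),round(q['conf'],2)) for q in r[:1]],[np.round(q['centre']) for q in d[n,l][:1]])
cv2.imwrite('pics/end.png',np.hstack(out))
E
```

```text
time_s: 16.0
tcp_pos: [0.576, -0.055, 0.2703]
ee_rot: [[0.991, -0.133, 0.006], [-0.133, -0.991, 0.001], [0.005, -0.002, -1.0]]
wrist_force: [1.2, 0.8, -0.3]
gripper_width: 0.006
gripper_force: 0.0
time_s: 17.0
tcp_pos: [0.5248, 0.1935, 0.267]
ee_rot: [[0.991, -0.135, -0.001], [-0.135, -0.991, -0.0], [-0.001, 0.001, -1.0]]
wrist_force: [-0.2, -0.2, 0.3]
gripper_width: 0.008
gripper_force: 0.0
17.0 [0.52477646 0.19353309 0.26696208] [-0.23113066 -0.23401805  0.2900204 ]
side tugboat [(array([204., 230.]), 0.65)] [array([208., 228.])]
side half_moon [] [array([284., 144.])]
side carriage [] [array([239., 173.])]
side marble_jar [] [array([389., 149.])]
top tugboat [(array([260., 173.]), 0.63)] [array([262., 173.])]
top half_moon [(array([366., 194.]), 0.85)] [array([366., 195.])]
top carriage [(array([313., 176.]), 0.69)] [array([313., 174.])]
top marble_jar [(array([389., 295.]), 0.83)] [array([387., 293.])]
```

View pics/end.png

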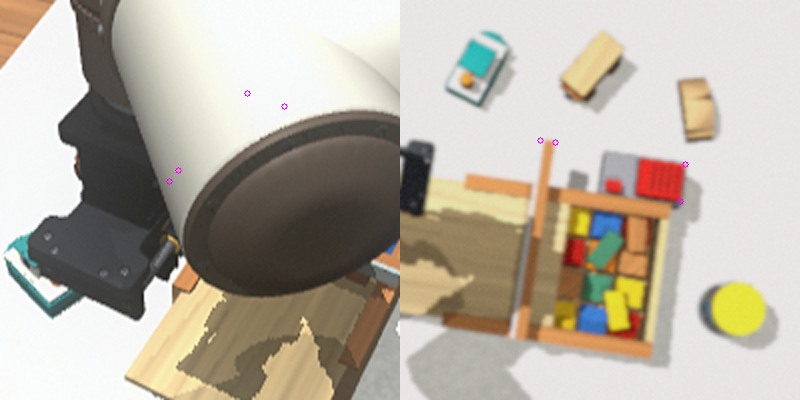

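In the top view the bar end is at (548,140), where the fully open marks fall. The red pad matches its raised corners at (685,164) and (681,201), the toys are where they were, and the hand is clear. Handing in.

```bash
python3 -c "
from station import *
print(finish_job())"
```

```text
the job is handed in; nothing more can be done
None
```

The lid is fully open against its stop, the catch has sprung back up, the toys stand where they were, and the job was handed in at about 17.5 s with the hand clear.

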